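# Weigh down the bonded lenses

## Robot

A 6-joint arm with a two-finger parallel gripper is mounted at the origin on the work surface. World frame = base frame: x ahead of the robot, y to its left, z up, the work surface at z = 0. Lengths are in mm, angles in rad, forces in N, time in s.
With the tool pointing down it reaches from about 275 to 875 mm from the base axis. Payload 12.5 kg.
Tool frame: the origin (TCP) lies midway between the tips of the shut fingers; the grasp point (between the pads) lies 19 mm behind it (robot.grasp_offset is the distance from the TCP to the grasp point, in mm); z points along the fingers, y is the line along which they close (so a half turn about z gives the same grasp; the last joint's range is limited). The gripper opens to 85 mm and grips with 20 to 120 N. Pads are 22 mm wide; open, the fingers measure 114 mm over their backs; the gripper's body (76 mm by 85 mm) begins 54 mm behind the grasp point. The pads swing forward as they close: fully open they stand 13 mm farther back than shut.
Start: joints at [-1.257, 0.351, 1.652, -0, 1.139, -0.085], TCP at [213.589, -506.818, 231.29] pointing down, gripper open.
Joint ranges: [-2.75, 2.75], [-0.79, 2.1], [0.01, 2.65], [-1.57, 4.71], [0.07, 3.14], [-2.87, 2.87]. Speed limits (rad/s): [2.22, 2.22, 2.79, 3.14, 3.14, 3.14].

## Interface

Orientations are given as a unit quaternion [x, y, z, w].
In Python, from cell import robot, open_gripper, close_gripper, imaging, nets gives the robot as it stands. The module is installed in compiled form; this text tells all that it offers. Calls block until the motion is done:
- robot.reach(position, orientation): joint-space move of the TCP to a pose.
- robot.servo_line(position, rotation=None, v=150, f_stop=None): straight line of the TCP; rotation=None keeps the orientation; v is the mean speed in mm/s. With f_stop (N) it stops when the force on the tool has changed by that much, and returns True; else False.
- robot.move_joints(angles): joint-space move.
- open_gripper() and close_gripper(): open the fingers fully, or close them until they stop; the grip force is fixed at half the most.
- robot.wait(seconds).
- robot.solve_ik(position, orientation): joint angles nearest the present ones, or None.
- robot.get_state(): the state.
- imaging.get_image(name): name is "scene" or "top" or "wrist"; returns a dict with "color" (384x512x3 uint8, red, green, blue), "range_z" (384x512 float32, mm along the optical axis (not along the pixel's ray), 0 where there is no reading), "K" (3x3 intrinsics, pixels), "T" (4x4, takes a point from camera to world coordinates). Camera axes: x right, y down, z forward; pixel columns grow to the right and rows downward; lengths in mm; the calibration is good to about 2 mm. The wrist camera is an equidistant fisheye: a pixel r from the principal point sees the ray r / f radians off the axis. A picture is of the moment at which its call begins.
A pose or a line that the arm cannot do raises robot.PlanningError and nothing moves.
- robot.sign_off(): hands the job in; it is judged then, once.
Trained networks look in a picture, given as the dict that the camera call returned (one of the last four; its "shot" number tells which), for a name from the list of things; names that differ only in an ending like _2 or _b are one class to them, and where a whole thing is asked for, a point or a joint stands for the part that bears it (a point fixed in the world has none). Each returns a list of dicts, best first, with "score" (0 to 1); they miss things now and then, are a little off and sometimes report something else, mostly with a low value. They report only what shows in the picture. A call takes as long as a camera call. They do not tell look-alikes from the thing itself.
- nets.trace(picture, label): "pixels" (384x512 bool, what is visible of it).
- nets.tip_of(picture, label): "centre" ([x, y, z] in mm, in world coordinates, good to about 4 mm: a listed point, or the origin of a listed thing).
The state is a dict: "time_s": time; "joint_pos": joint angles; "qvel": joint speeds; "joint_efforts": joint torques, N m; "eef_pos": TCP position; "tcp_rot": TCP orientation; "wrist_force": force on the tool from outside, world axes, zero at the start; "torque": the same for the moment, N m; "gripper_width": finger opening in mm; "finger_force": force on a finger pad.
Only numpy, scipy, OpenCV 4.12 (cv2) and the standard library are available. Lean on these libraries where they do the work, as an engineer would, in place of code of your own. Each camera call takes 0.05 s, during which the arm holds its last target. There are 200 camera calls.

## Task

Four round lenses have just been bonded to their black rubber curing pads: on each, stand the round-footed brass weight whose foot is as wide as the lens, upright and centred on it. Start with the largest, then the next largest and so on down to the smallest, as the largest must cure longest; set each one down gently and let go of it before you fetch the next. Leave the square-footed weight and the rose gold frame where they lie.

Things in the scene. Friction and masses are not known exactly. Their poses are not given: they have to be found in the camera images.
- weight_large: the largest of the four round-footed brass bench weights, loose, about 530 g (give or take a fifth). A round flat foot 66 mm in diameter and 16 mm thick, above it a thin neck 14 mm in diameter, and from 28 to 54 mm above the underside a cylindrical knob 20 mm in diameter to hold it by from above (the knob, neck and height are the same on all four). Origin: centre of the underside; z up along the knob.
- weight_medium: the second largest of the four round-footed brass bench weights, loose, about 380 g (give or take a fifth). A round flat foot 54 mm in diameter and 16 mm thick, above it a thin neck 14 mm in diameter, and from 28 to 54 mm above the underside a cylindrical knob 20 mm in diameter to hold it by from above (the knob, neck and height are the same on all four). Origin: centre of the underside; z up along the knob.
- weight_small: the second smallest of the four round-footed brass bench weights, loose, about 260 g (give or take a fifth). A round flat foot 42 mm in diameter and 16 mm thick, above it a thin neck 14 mm in diameter, and from 28 to 54 mm above the underside a cylindrical knob 20 mm in diameter to hold it by from above (the knob, neck and height are the same on all four). Origin: centre of the underside; z up along the knob.
- weight_tiny: the smallest of the four round-footed brass bench weights, loose, about 165 g (give or take a fifth). A round flat foot 30 mm in diameter and 16 mm thick, above it a thin neck 14 mm in diameter, and from 28 to 54 mm above the underside a cylindrical knob 20 mm in diameter to hold it by from above (the knob, neck and height are the same on all four). Origin: centre of the underside; z up along the knob.
- pad_large: curing pad with the largest lens: a fixed black rubber disc 76 mm in diameter and 10 mm high (all four pads alike), with a pale flat round lens 66 mm in diameter and 5 mm thick bonded on its middle. Origin: centre of the pad's underside, on the counter; z up; the lens's top face is 15 mm above the origin.
- pad_medium: curing pad with the second largest lens: a fixed black rubber disc 76 mm in diameter and 10 mm high (all four pads alike), with a pale flat round lens 54 mm in diameter and 5 mm thick bonded on its middle. Origin: centre of the pad's underside, on the counter; z up; the lens's top face is 15 mm above the origin.
- pad_small: curing pad with the second smallest lens: a fixed black rubber disc 76 mm in diameter and 10 mm high (all four pads alike), with a pale flat round lens 42 mm in diameter and 5 mm thick bonded on its middle. Origin: centre of the pad's underside, on the counter; z up; the lens's top face is 15 mm above the origin.
- pad_tiny: curing pad with the smallest lens: a fixed black rubber disc 76 mm in diameter and 10 mm high (all four pads alike), with a pale flat round lens 30 mm in diameter and 5 mm thick bonded on its middle. Origin: centre of the pad's underside, on the counter; z up; the lens's top face is 15 mm above the origin.
- square_weight: a brass bench weight with the same neck and knob but a square foot, 44 x 44 x 16 mm, 54 mm high in all, loose; not part of the job. Origin: centre of the underside; z up.
- frame: rose gold round spectacle frame lying flat near the back of the counter, loose, about 140 mm wide along its y, 50 mm along its x and 10 mm high; not part of the job. Origin: on the counter under the middle of the bridge.
Mind the look-alikes: they are no part of the job. What is shaped like the weight_small but red is not meant.

How it is judged (in metres and radians):
On the way, in this order (a step that is already met when the one before it is completed fails the run):
1. the largest weight stands centred on the largest lens, released (horizontal distance between weight_large and pad_large below 0.01 m and z of weight_large in the frame of pad_large between 0.011 and 0.019 m and angle between weight_large's own z axis and vertical below 0.1 rad and linear speed of weight_large below 0.03 m/s and contact force between the fingers and weight_large below 0.3 N), for 0.2 s.
2. the second largest weight stands centred on the second largest lens, released (horizontal distance between weight_medium and pad_medium below 0.01 m and z of weight_medium in the frame of pad_medium between 0.011 and 0.019 m and angle between weight_medium's own z axis and vertical below 0.1 rad and linear speed of weight_medium below 0.03 m/s and contact force between the fingers and weight_medium below 0.3 N), for 0.2 s.
3. the second smallest weight stands centred on the second smallest lens, released (horizontal distance between weight_small and pad_small below 0.01 m and z of weight_small in the frame of pad_small between 0.011 and 0.019 m and angle between weight_small's own z axis and vertical below 0.1 rad and linear speed of weight_small below 0.03 m/s and contact force between the fingers and weight_small below 0.3 N), for 0.2 s.
4. the smallest weight stands centred on the smallest lens, released (horizontal distance between weight_tiny and pad_tiny below 0.01 m and z of weight_tiny in the frame of pad_tiny between 0.011 and 0.019 m and angle between weight_tiny's own z axis and vertical below 0.1 rad and linear speed of weight_tiny below 0.03 m/s and contact force between the fingers and weight_tiny below 0.3 N), for 0.2 s.
At the end, for the whole second after the job is handed in: Each of the four round-footed weights stands upright (within 0.1 rad) on the lens of its own width, centred within 10 mm, its underside 11 to 19 mm above the pad's underside, released and at rest (all of step 1 and all of step 2 and all of step 3 and all of step 4); the robot touches nothing.
It fails at once if the square-footed weight was moved by more than 15 mm (distance of square_weight from where it was at the start of the episode above 0.015 m).
It fails at once if the frame was moved by more than 15 mm (distance of frame from where it was at the start of the episode above 0.015 m).
It fails at once if a weight was dropped or rammed on its lens (over 80 N) (contact force between weight_large and pad_large above 80 N or contact force between weight_medium and pad_medium above 80 N or contact force between weight_small and pad_small above 80 N or contact force between weight_tiny and pad_tiny above 80 N).
It also fails if it takes over 96 s, if anything falls off the work surface, if the arm or the gripper's body presses on something with over 40 N, if the wrist force passes 120 N, or if a joint passes its speed limit or range.

## Working session

There is one attempt and no reset: what is moved stays moved. The work goes in short steps, each a Python script; the robot and the scene stay as the last script left them, time stands still between calls to the robot, and variables do not carry over. Pictures are saved under pics/ and viewed, at most 14 in all, crops included, and the job is handed in when it is done.

```bash
mkdir -p pics; ls; python3 - <<'E'
from cell import robot, imaging
import cv2, numpy as np
for n in ("top","scene"):
    p=imaging.get_image(n)
    cv2.imwrite(f"pics/{n}0.png",cv2.resize(p["color"][:,:,::-1],(800,600),interpolation=cv2.INTER_CUBIC))
    np.savez(f"{n}0.npz",**{k:p[k] for k in("color","range_z","K","T")})
    print(n,p["K"].tolist(),np.round(p["T"],3).tolist())
s=robot.get_state();print(s["tcp_rot"],s["time_s"],robot.grasp_offset)
E
```

```text
pics
top [[430.7914693767345, 0.0, 262.2717255612536], [0.0, 430.7914693767345, 195.14766479397446], [0.0, 0.0, 1.0]] [[-0.1, -0.973, 0.209, 356.568], [-0.995, 0.097, -0.023, 5.244], [0.002, -0.21, -0.978, 962.564], [0.0, 0.0, 0.0, 1.0]]
scene [[437.7666825930595, 0.0, 260.19512828975155], [0.0, 437.7666825930595, 194.49714271353093], [0.0, 0.0, 1.0]] [[-0.598, 0.549, -0.584, 1012.714], [0.801, 0.417, -0.429, 346.512], [0.008, -0.725, -0.689, 600.887], [0.0, 0.0, 0.0, 1.0]]
[ 9.80187628e-01  1.98070573e-01 -5.58127974e-05 -5.08204084e-04] 0.1 18.700000000000003
```

View pics/top0.png

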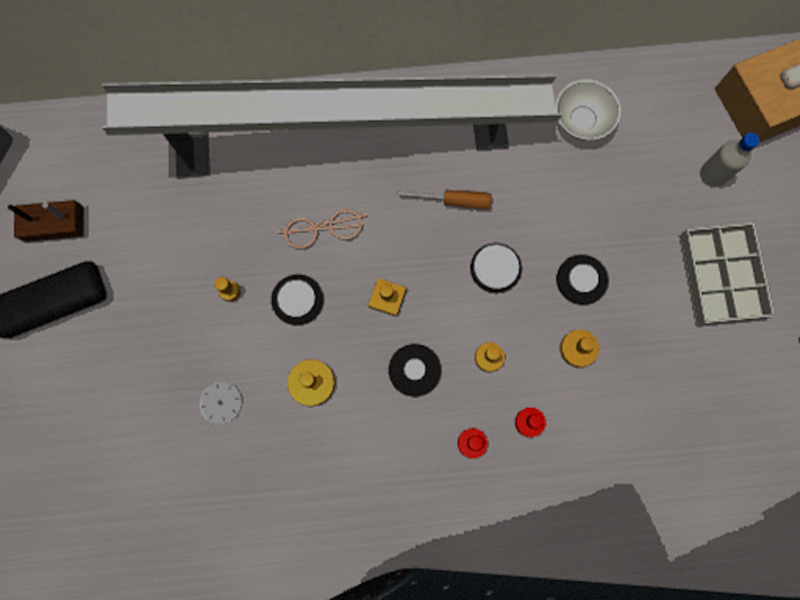

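View pics/scene0.png

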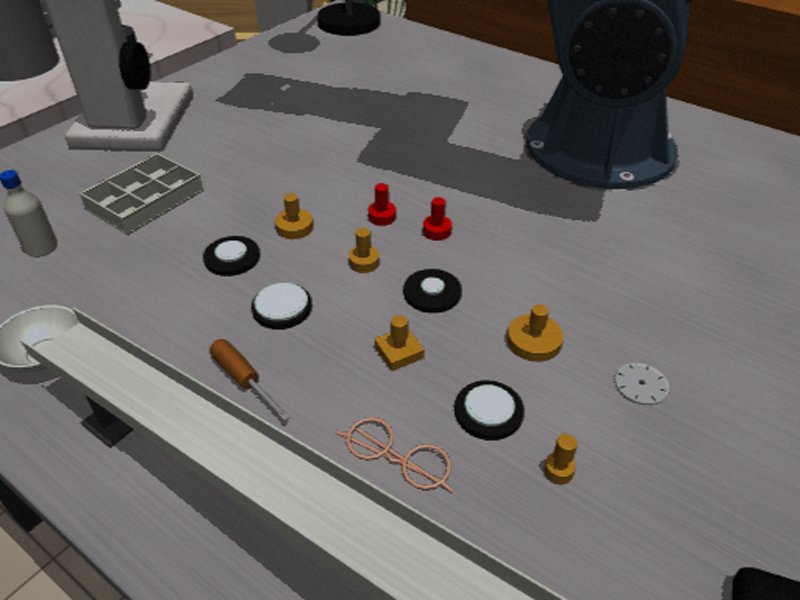

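The top view (800x600 pixels) shows these candidates:
- **Brass round weights:** large (311,383), medium (580,348), small (490,357), tiny (227,289).
- **Look-alikes:** square-footed brass (387,297), red ones at (473,443) and (530,422), and a pale dial at (220,403).
- **Pads by lens size:** large (496,267), medium (296,298), small (584,278), tiny (414,370).

Next I'll measure each one.

```bash
cat > vis.py <<'E'
import numpy as np, cv2
def cloud(p):
    v,u=np.mgrid[:384,:512]; K,T,z=p["K"],p["T"],p["range_z"]
    c=np.stack([(u-K[0,2])/K[0,0]*z,(v-K[1,2])/K[1,1]*z,z],-1)
    return c@T[:3,:3].T+T[:3,3]
def blobs(mask,amin=30):
    n,l,s,_=cv2.connectedComponentsWithStats(mask.astype(np.uint8))
    return [l==i for i in range(1,n) if s[i,4]>=amin]
def ring(W,m,lo,hi):
    """centre and diameter of the points of m in height band"""
    q=W[m&(W[...,2]>lo)&(W[...,2]<hi)][:,:2].astype(np.float32)
    if len(q)<5: return None
    (x,y),r=cv2.minEnclosingCircle(q); return np.round([x,y,2*r,len(q)],1)
def brass(p):
    h=cv2.cvtColor(p["color"],cv2.COLOR_RGB2HSV); return (h[...,0]>12)&(h[...,0]<32)&(h[...,1]>150)&(h[...,2]>60)
def plane_pts(p,m,z):
    v,u=np.nonzero(m); K,T=p["K"],p["T"]
    d=np.stack([(u-K[0,2])/K[0,0],(v-K[1,2])/K[1,1],np.ones(len(u))],-1)@T[:3,:3].T
    return (T[:3,3]+d*((z-T[2,3])/d[:,2])[:,None])[:,:2]
def lenses(p):
    h=cv2.cvtColor(p["color"],cv2.COLOR_RGB2HSV); out=[]
    for b in blobs((h[...,2]>165)&(h[...,1]<45),50):
        q=plane_pts(p,b,15); out.append((np.round(q.mean(0),1),round(2*np.sqrt(b.sum()/np.pi)*0+2*np.sqrt(2*np.trace(np.cov(q.T))/1)/1.0**.5,1),np.round(np.mean(np.nonzero(b),1))[::-1]))
    return out
E
python3 - <<'E'
from vis import *
for n in("top","scene"):
    p=dict(np.load(n+"0.npz")); W=cloud(p); print(n)
    for b in blobs(brass(p)):
        c=np.mean(np.nonzero(b),1)[::-1]
        print("W",np.round(c),"foot",ring(W,b,8,24),"knob",ring(W,b,48,62),"maxz",round(W[b][:,2].max(),1))
    for l in lenses(p): print("L",*l)
p=dict(np.load("top0.npz"))
cv2.imwrite("pics/crop.png",cv2.resize(p["color"][150:300,120:400,::-1],(784,420),interpolation=cv2.INTER_CUBIC))
E
```

```text
top
W [492.  55.] foot [ 812.5 -542.4   29.6   18. ] knob [ 803.4 -547.1   56.8   43. ] maxz 962.6
W [299. 127.] foot [ 709.7 -117.3   68.3  232. ] knob None maxz 28.4
W [145. 184.] foot [607.5 241.4  28.2  67. ] knob [607.6 242.2  18.9  56. ] maxz 56.5
W [247. 190.] foot [574.5  14.3  57.5 277. ] knob [575.4  14.8  19.2  60. ] maxz 962.6
W [371. 223.] foot [ 473.6 -251.3   53.1  350. ] knob [ 473.3 -252.3   19.9   69. ] maxz 962.6
W [313. 228.] foot [ 473.4 -121.9   40.7  182. ] knob [ 473.5 -122.5   19.2   68. ] maxz 962.6
W [199. 244.] foot [463.  132.7  65.3 599. ] knob [462.4 133.1  18.9  66. ] maxz 962.6
L [884.4  52.9] 518.1 [220.  66.]
L [ 839.9 -326.1] 44.3 [378.  69.]
L [ 825.1 -309.5] 33.6 [373.  75.]
L [ 605.1 -496.6] 47.3 [468. 155.]
L [ 603.1 -452.1] 41.4 [449. 158.]
L [ 605.2 -148.4] 61.6 [317. 170.]
L [ 557.7 -496.6] 49.7 [472. 175.]
L [ 558.3 -452. ] 43.3 [453. 177.]
L [ 575.2 -272.2] 38.2 [373. 177.]
L [587.1 146.1] 49.5 [189. 190.]
L [ 521.3 -495. ] 40.7 [474. 191.]
L [ 514.4 -452.1] 40.6 [456. 196.]
L [467.  -14.1] 25.9 [265. 236.]
scene
W [497.   3.] foot None kn
[... 247 characters left out ...]
645. ] knob [464.9 134.2  19.1  76. ] maxz 600.9
W [256. 220.] foot [577.9  15.9  57.6 389. ] knob [578.2  15.6  19.9  83. ] maxz 600.9
W [148. 231.] foot [ 713.5 -116.6   68.5  196. ] knob None maxz 600.9
W [360. 294.] foot [610.1 243.1  29.5 183. ] knob [609.5 242.9  20.3 121. ] maxz 600.9
L [ 136.8 -959. ] 270.4 [104.  17.]
L [  67.4 -856.4] 50.4 [140.  17.]
L [ 477.9 -912.2] 172.9 [18. 58.]
L [ 425.5 -888.3] 73.4 [40. 53.]
L [ 401.1 -682.2] 232.6 [91. 71.]
L [ 558.4 -858.3] 58.2 [ 2. 74.]
L [ 575.1 -272.8] 39.2 [147. 160.]
L [467.  -14.1] 27.2 [276. 182.]
L [ 605.5 -148.2] 63.6 [179. 192.]
L [791.6   4.9] 470.9 [173. 303.]
L [587.3 146.4] 51.5 [313. 258.]
L [748.8 -16.2] 83.8 [176. 273.]
```

View pics/crop.png

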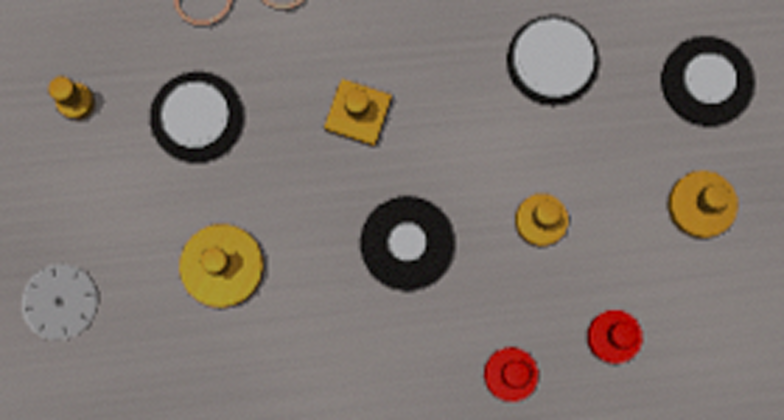

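The crop confirms the choice: the round brass feet measure 66/54/41/29 mm, the square foot and the red ones stand apart, and the lens sizes are distinct. I'll do the largest weight first.

```bash
cat > job.py <<'E'
from cell import robot, open_gripper, close_gripper, imaging
from vis import *
Q=[2**-.5,2**-.5,0,0]   # down, fingers close along x
JOB={"large":((463.6,133.6),(605.3,-148.3)),"medium":((473.5,-251.),(587.2,146.2)),
     "small":((474.3,-121.8),(575.2,-272.5)),"tiny":((608.7,242.4),(467.,-14.1))}
def carry(name):
    a,b=JOB[name]; st=robot.get_state
    robot.reach([*a,110],Q)
    robot.servo_line([*a,23],v=100); close_gripper()
    print(name,"width",round(st()["gripper_width"],1),"f",st()["finger_force"])
    robot.servo_line([*a,115],v=120)
    print("lifted width",round(st()["gripper_width"],1),"wrist",np.round(st()["wrist_force"],1))
    robot.reach([*b,115],Q)
    robot.servo_line([*b,48],v=100)
    hit=robot.servo_line([*b,34],v=12,f_stop=4)
    print("hit",hit,"z",round(st()["eef_pos"][2],1),"wrist",np.round(st()["wrist_force"],1))
    open_gripper(); robot.servo_line([*b,115],v=120); print("t",st()["time_s"])
def check(name,b=None):
    p=imaging.get_image("scene"); W=cloud(p); b=JOB[name][1]
    m=brass(p)&(np.hypot(W[...,0]-b[0],W[...,1]-b[1])<60)&(W[...,2]<100)
    print(name,"foot",ring(W,m,24,39),"knob",ring(W,m,62,78),"target",b)
E
python3 - <<'E'
from job import *
for n,(a,b) in JOB.items():
    for c in(a,b): print(n,[None if (j:=robot.solve_ik([*c,z],Q)) is None else np.round(j,2).tolist() for z in(23,115)])
carry("large"); check("large")
E
```

```text
large [[0.18, 0.57, 1.96, -0.0, 0.61, 0.18], [0.18, 0.4, 1.93, -0.0, 0.82, 0.18]]
large [[-0.31, 0.74, 1.58, -0.0, 0.82, -0.31], [-0.31, 0.61, 1.55, -0.0, 0.98, -0.31]]
medium [[-0.57, 0.63, 1.82, -0.0, 0.69, -0.57], [-0.57, 0.48, 1.79, -0.0, 0.88, -0.57]]
medium [[0.17, 0.72, 1.63, -0.0, 0.79, 0.17], [0.17, 0.58, 1.6, -0.0, 0.96, 0.17]]
small [[-0.35, 0.58, 1.94, -0.0, 0.62, -0.35], [-0.35, 0.41, 1.91, -0.0, 0.83, -0.35]]
small [[-0.52, 0.76, 1.54, -0.0, 0.84, -0.52], [-0.52, 0.63, 1.51, -0.0, 1.0, -0.52]]
tiny [[0.31, 0.79, 1.48, -0.0, 0.87, 0.31], [0.31, 0.66, 1.45, -0.0, 1.02, 0.31]]
tiny [[-0.13, 0.55, 2.0, -0.0, 0.59, -0.13], [-0.13, 0.37, 1.96, -0.0, 0.81, -0.13]]
large width 17.9 f 58.392895460128784
lifted width 18.2 wrist [ 0.1  0.3 -5. ]
hit True z 38.3 wrist [-1.5 -0.   5.7]
t 9.4083
large foot [ 604.2 -146.3   66.8  583. ] knob [ 605.7 -146.7   20.4   75. ] target (605.3, -148.3)
```

The large weight is centred within 2 mm and upright. I'll run the other three, with a check after each that stops the run if something is off.

```bash
sed -i 's/"target",b)/"target",b); k=ring(W,m,62,78); assert k is not None and np.hypot(*(k[:2]-b))<6, "off"/' job.py
python3 - <<'E'
from job import *
for n in("medium","small","tiny"): carry(n); check(n)
p=imaging.get_image("scene")
cv2.imwrite("pics/end.png",cv2.resize(p["color"][:,:,::-1],(800,600)))
E
```

```text
medium width 18.4 f 58.415806889534
lifted width 18.4 wrist [-1.1  0.  -4.4]
hit True z 38.2 wrist [-0.4  0.5  5.5]
t 17.325
medium foot [587.9 145.6  53.9 569. ] knob [587.4 145.1  20.2 108. ] target (587.2, 146.2)
small width 18.3 f 58.39562237262726
lifted width 18.3 wrist [ 0.8  0.6 -2.7]
hit True z 38.3 wrist [-0.4  0.2  5.3]
t 24.8833
small foot [ 576.3 -270.1   41.8  200. ] knob [ 576.  -271.6   20.3   59. ] target (575.2, -272.5)
tiny width 18.6 f 58.453118205070496
lifted width 18.2 wrist [-0.1  0.  -1.6]
hit True z 38.1 wrist [-0.2  0.9  6.2]
t 33.5583
tiny foot [468.  -13.2  31.2 123. ] knob [468.8 -12.2  18.8  72. ] target (467.0, -14.1)
```

View pics/end.png

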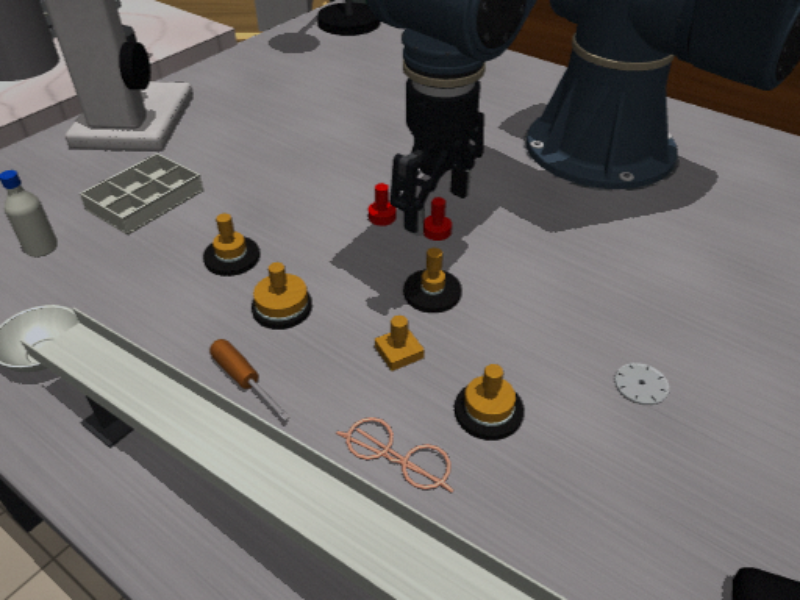

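The final picture shows all four weights upright on their own lenses: large (281,295), medium (491,400), small (229,245) and tiny (433,275). The square-footed weight and the frame look unmoved, and the gripper is clear.

```bash
python3 -c "
from cell import robot
robot.wait(0.5); print(robot.sign_off())"
```

```text
the job is handed in; nothing more can be done
None
```

I placed all four weights upright on their matching lenses, largest to smallest, each within about 3 mm of centre by camera, and handed the job in at about 34 s; no verdict was returned.

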